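# Clip the board down and turn the soldering frame over

## Robot

A 6-joint arm with a two-finger parallel gripper is mounted at the origin on the work surface; the furniture and walls round the work are solid. World frame = base frame: x ahead of the robot, y to its left, z up, the work surface at z = 0. Lengths are in mm, angles in degrees, forces in N, time in s.
With the tool pointing down it reaches from about 350 to 850 mm from the base axis. Payload 8.1 kg.
Tool frame: the origin (TCP) lies on the centre line of the jaws, within the pads' length; the fingertips stand 8 mm ahead of it and the grasp point (between the pads) lies 11 mm behind it; x points along the fingers, z is the direction in which the jaws open and shut, and the axes are right-handed (so a half turn about x gives the same grasp; the last joint's range is limited). The gripper opens to 85 mm and grips with 20 to 120 N. Pads are 22 mm wide; open, the fingers measure 114 mm over their backs; the gripper's body (76 mm by 85 mm) begins 54 mm behind the grasp point. The pads swing forward as they close: fully open they stand 13 mm farther back than shut.
Start: joints at [-75.481, 7.471, 85.268, -0, 87.261, -4.893], TCP at [199.433, -565.89, 239.292] pointing down, gripper open.
Joint ranges: [-169.43, 169.43], [-51.17, 129.36], [1.28, 143.12], [-76.62, 256.62], [0, 156.53], [-152.29, 152.29]. Speed limits (degrees/s): [136.94, 136.94, 159.86, 180, 180, 180].

## Interface

Orientations are given as [roll, pitch, yaw] about the fixed x, y, z axes, in that order (R = Rz(yaw) Ry(pitch) Rx(roll)).
In Python, from bench import r, vision, order gives the robot as it stands. The module is installed in compiled form; this text tells all that it offers.
- The arm moves only by the shell command python3 -m jog 'ROWS' [FORCE]. ROWS is JSON, a list of rows, each a list of 3 entries, a list of its own where there are three numbers: the shift along the world's x, y, z in m, then the turn, a rotation vector about the world's x, y, z in rad, then the opening, from -1 (shut) to 1 (fully open). A call has 1 to 5 rows; each row is the pose to reach, as a shift and turn from the pose commanded when the call began; what a row does not reach only later rows make up. A row lasts 1/12 s, in which the tool goes at most 41.7 mm and 7.16 degrees, less where a joint would pass 70% of its speed; a pose out of reach is approached as far as the arm can. A call with a gripper value outside its range is refused whole. The fingers move at their own pace and stop on an object; FORCE is the grip in N (left out, the last holds). Time passes only in rows, so rows that repeat a pose let the fingers close. It gives the time, the measured TCP pose, the force and the opening at its end, in the units of the state.
- r.sense(): the state, without advancing time (a new reading comes with each control period).
- vision.snapshot(name): name is "scene" or "side" or "wrist"; returns the picture (480x640x3 uint8, red, green, blue); there is no depth.
- vision.camera_model(name): a dict with "fov_y" (degrees; the focal length in pixels is half the picture's height over the tangent of half this angle, whatever the lens; pixels are square), "cx", "cy" (the principal point, pixels), "world_to_cam" (4x4, takes a point from world to camera coordinates). Camera axes: x right, y down, z forward; pixel columns grow to the right and rows downward; lengths in mm; the calibration is good to about 2 mm. A picture is of the moment at which its call begins: read the wrist's pose just before it. camera_model takes no time and is no camera call; for the wrist camera it gives the pose at the moment of the call.
- order.hand_in(): hands the job in, once; it reports no verdict.
The state is a dict: "time": time; "joint_pos": joint angles; "qd": joint speeds; "joint_efforts": joint torques, N m; "tool_pos": TCP position; "tcp_rot": TCP orientation; "ft_force": force on the tool from outside, world axes, zero at the start; "wrist_torque": the same for the moment, N m; "finger_gap": finger opening in mm.
Only numpy, scipy, OpenCV 4.12 (cv2) and the standard library are available. Lean on these libraries where they do the work, as an engineer would, in place of code of your own. Each camera call takes 0.05 s, during which the arm holds its last target.

## Task

The circuit board lies loose in the turnover frame and its underside is to be soldered. With the fingertips, push both swing clips fully home over the board's edge; only then tip the frame right over by pushing down its far rail and pushing its front rail up and away, until it lies level against its stop with the solder side up and the board still held in it. Only push: do not lift the board out or press hard on it, and leave the other things on the bench where they are.

Things in the scene. Friction and masses are not known exactly. Their poses are not given: they have to be found in the camera images.
- stand: fixed stand with two upright plates that carry the frame. Origin on the bench midway between them; x points (roughly) away from the robot, y left, z up. The frame's pivot axis runs along the stand's y, 125 mm above the origin. Uprights at y = +-100 mm: 10 mm thick, 40 mm wide in x, 145 mm tall; feet 200 mm long in x, 16 mm high
- frame (a joint): turnover frame, aluminium, 160 mm (x -84 to +76) by 170 mm (y), 12 mm thick, pivoted at mid-thickness on the stand's axis. 0 = level, components up; pi = level, solder side up; a stop at each end. Grows as the far rail goes down and the front rail comes up and over, away from the robot. Stiff pivot (0.15 N m, 2 to 3 N at a rail): stays at any angle
- frame_front_rail (a point): middle of the rail nearest the robot at the start (28 mm wide, 170 mm long, 12 mm thick), in the frame's mid-plane, 70 mm from the axis; moves with the frame. The clips pivot on this rail 50 mm left and right of here
- frame_far_rail (a point): middle of the opposite rail (20 mm wide, 170 mm long, 12 mm thick), in the frame's mid-plane, 66 mm from the axis; moves with the frame. Two fixed lugs (6 mm high, 14 mm wide) stand on it 45 mm left and right of here; between them the rail is bare
- frame_pocket (a point): where the board's origin belongs in the frame's pocket; moves with the frame, on its axis
- clip_left (a joint): left swing clip, a cranked flat steel lever pivoted on the front rail's top: a nose that goes over the board's edge and a 26 mm tail with a black stud. 0 = home at its stop, nose over the board; 1.27 rad = fully open, stud swung out to the left. It starts open. Stiff (0.02 N m, about 1 N at the stud): stays where left. Pushing the stud to the right closes it
- clip_left_stud (a point): middle of the left clip's stud, 10 mm in diameter, 16 mm tall, this point 8 mm above the rail's top face (139 mm above the bench while the frame is level). It overhangs the rail's front edge and travels on a 26 mm circle round the clip's pivot, from up to 70 mm left of the frame's middle (open) to 41 mm left and 94 mm in front of the axis (home)
- clip_right (a joint): right swing clip, the mirror image of the left one: 0 = home, 1.27 rad = fully open with the stud swung out to the right. Pushing the stud to the left closes it
- clip_right_stud (a point): the stud of the right clip, mirror image of the left one (home: 41 mm right of the frame's middle, 94 mm in front of the axis)
- board: green circuit board 110 x 135 mm, 2 mm thick, components to 27 mm above its underside, lying loose in the frame's pocket on a ledge, components up. Origin in the middle of its underside, at the frame's mid-plane. Two fixed lugs hold its far edge, only the clips its front edge; without them it drops out when the frame is turned
- standoff_1: hexagonal spacer 10 x 11 x 22 mm, standing on the bench under the front left of the frame; origin at the middle of its underside; leave it alone
- standoff_2: hexagonal spacer 10 x 11 x 22 mm, standing beside the first; origin at the middle of its underside; leave it alone
- standoff_3: hexagonal spacer 10 x 11 x 22 mm, standing under the front right of the frame; origin at the middle of its underside; leave it alone
- driver_cross: screwdriver with a thick dark grey handle, 161 x 22 x 24 mm, lying left of the soldering station, in front of the stand; origin at the middle of its underside; leave it alone
- solder_spool: spool of solder wire with blue flanges, 74 x 62 x 76 mm, on the left beyond the fume hose; origin at the middle of its underside; leave it alone
- tip_cleaner: black round cup of brass wool, 64 mm wide, 37 mm tall, on the left beyond the fume hose; origin at the middle of its underside; leave it alone
- needle_pliers: needle-nose pliers with black handles, 134 x 43 x 11 mm, lying far left; origin at the middle of its underside; leave it alone
- ipa_dispenser: white pump bottle with a black lid, 68 x 62 x 120 mm, far left; origin at the middle of its underside; leave it alone

How it is judged:
By the outcome, as a careful person would: the job done as asked, in the order asked, and still so for the second after the job is handed in, with the robot touching nothing.
It also fails if it takes over 64 s, if anything falls off the work surface, if the arm or the gripper's body presses on something with over 40 N, if the wrist force passes 120 N, or if a joint passes its speed limit or range.

## Working session

There is one attempt and no reset: what is moved stays moved. The work goes in short steps, Python scripts to look and compute and a shell command to move; the robot and the scene stay as the last step left them, time stands still between calls to the robot, and variables do not carry over. Pictures are saved under pics/ and viewed, and the job is handed in when it is done.

```bash
mkdir -p pics
cat > h.py <<'E'
import numpy as np, cv2
from bench import r, vision, order
def snap(n,f):
    im=vision.snapshot(n); cv2.imwrite('pics/'+f,cv2.cvtColor(im,cv2.COLOR_RGB2BGR)); return im
def K(c):
    f=240/np.tan(np.radians(c['fov_y'])/2); return f,c['cx'],c['cy']
def proj(c,p):
    f,cx,cy=K(c); W=np.array(c['world_to_cam']); q=W[:3,:3]@np.array(p,float)+W[:3,3]; return np.array([cx+f*q[0]/q[2],cy+f*q[1]/q[2]])
def ray(c,u,v,z):
    f,cx,cy=K(c); W=np.array(c['world_to_cam']); R=W[:3,:3];o=-R.T@W[:3,3]; d=R.T@np.array([(u-cx)/f,(v-cy)/f,1]); return o+d*(z-o[2])/d[2]
E
python3 - <<'E'
from h import *
print(r.sense())
for n in ["scene","side","wrist"]:
    snap(n,n+'0.png'); c=vision.camera_model(n); print(n,c['fov_y'],c['cx'],c['cy']); W=np.array(c['world_to_cam']);print(np.round(-W[:3,:3].T@W[:3,3]),W[2,:3].round(2))
E
```

```text
{'time': 0.0, 'joint_pos': array([-7.54816359e+01,  7.51491991e+00,  8.53304598e+01, -3.58801777e-04,
        8.72614421e+01, -4.89315251e+00]), 'qd': array([-0.03756172,  0.06223436, -0.08966219,  0.06131401, -0.00146051,
        0.09313535]), 'joint_efforts': array([-1.57234932e-03, -5.69389343e+01, -5.00554705e+01, -1.56667143e-04,
        1.44789956e-02,  5.61760185e-07]), 'tool_pos': array([ 199.29196569, -565.3600373 ,  238.23506774]), 'tcp_rot': array([175.29905931,  89.89317758, 104.71059339]), 'ft_force': array([-0.11151991,  0.39577281, -0.31631626]), 'wrist_torque': array([ 0.03225714, -0.04049208,  0.03375341]), 'finger_gap': 85.42886616626241}
scene 43.897352265906214 311.1735468022737 241.46694565779825
[-310.  602.  907.] [ 0.66 -0.41 -0.63]
side 50.61910710449913 316.91782456309977 245.96928435381744
[ 15. 962. 687.] [ 0.44 -0.74 -0.52]
wrist 66.14758963156575 320.4782754605604 239.72393727257878
[ 268. -542.  374.] [-0.27 -0.09 -0.96]
```

View pics/scene0.png

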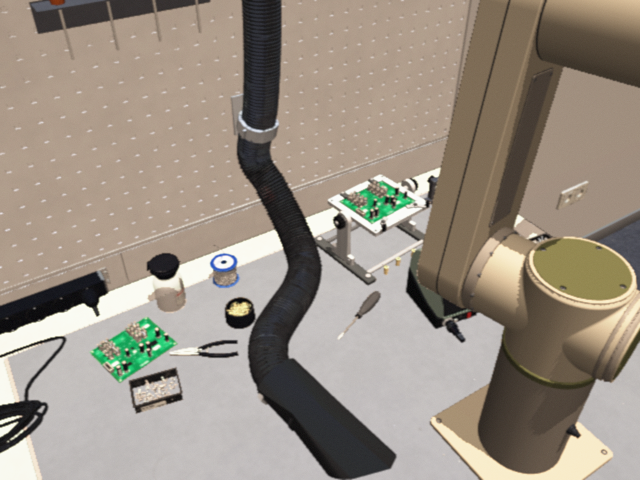

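View pics/side0.png

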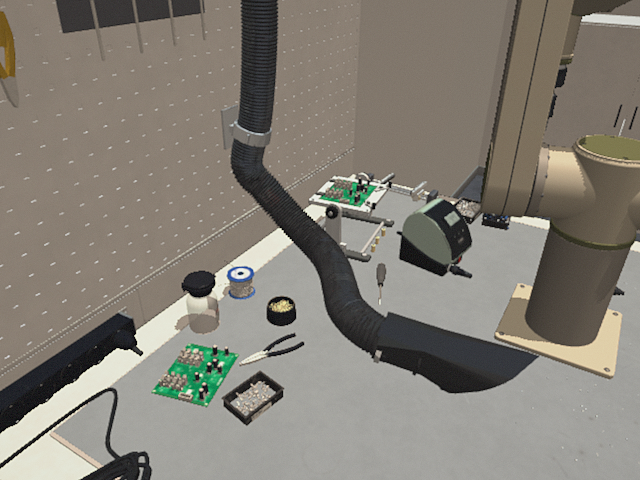

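View pics/wrist0.png

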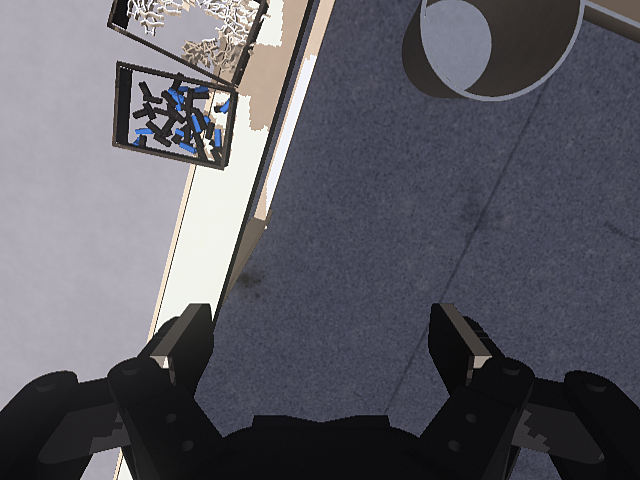

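The frame sits around (378,203) in scene and (350,192) in side, with the soldering station between it and the robot. I'll enlarge both views.

Run:
```python
from h import *
a=cv2.imread('pics/scene0.png')[150:310,300:480]; b=cv2.imread('pics/side0.png')[150:290,290:490]
cv2.imwrite('pics/sc.png',cv2.resize(a,None,fx=4,fy=3.75,interpolation=cv2.INTER_CUBIC)[:600] if 0 else cv2.resize(a,(675,600),interpolation=cv2.INTER_CUBIC))
cv2.imwrite('pics/si.png',cv2.resize(b,(800,560),interpolation=cv2.INTER_CUBIC))
c=vision.camera_model('scene'); d=vision.camera_model('side')
print(ray(c,378,203,130),ray(d,350,192,130))
```

```text
[ 548.08387449 -100.72758223  130.        ] [ 551.44477408 -106.04547747  130.        ]
```

View pics/sc.png

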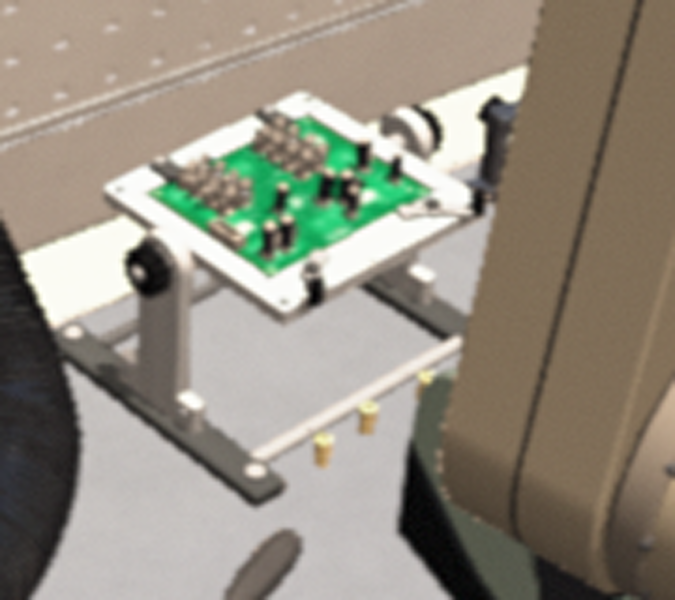

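View pics/si.png

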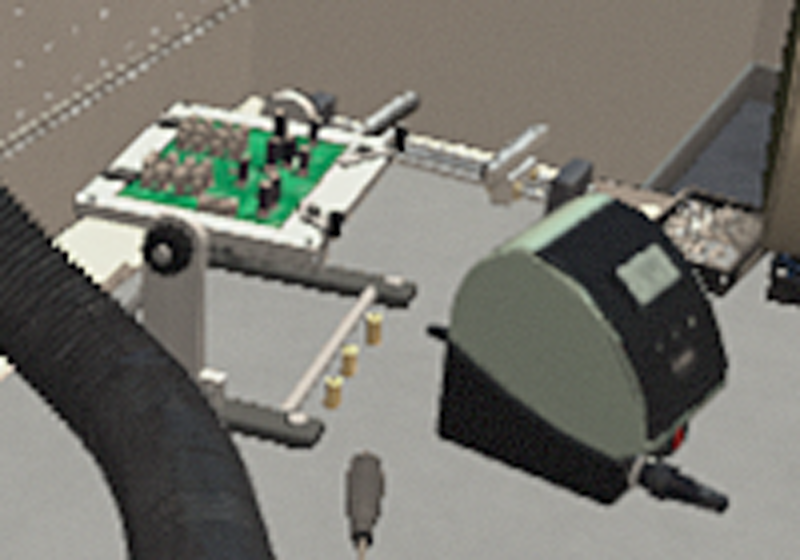

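Run:
```python
from h import *
c=vision.camera_model('scene'); d=vision.camera_model('side')
S=lambda u,v:ray(c,300+u/3.75,150+v/3.75,131).round(1)
D=lambda u,v:ray(d,290+u/4,150+v/4,131).round(1)
print('scene FL,NL,FR,studL,studR(139)',S(105,190),S(285,308),S(302,93),S(315,285),S(480,205))
print('side FL,NL,FR',D(77,202),D(318,250),D(178,103), D(390,155),'studs',D(333,222),D(400,140))
```

```text
scene FL,NL,FR,studL,studR(139) [615.2  -9.9 131. ] [463.7 -32.2 131. ] [ 638.  -175.5  131. ] [471.7 -59.4 131. ] [ 481.6 -190.3  131. ]
side FL,NL,FR [613.3  -6.3 131. ] [457.5 -27.2 131. ] [ 635.6 -174.4  131. ] [ 476.7 -173.9  131. ] studs [466.  -65.7 131. ] [ 480.8 -199.2  131. ]
```

```bash
python3 - <<'E'
from h import *
from scipy.spatial.transform import Rotation as Ro
print(Ro.from_euler('xyz',r.sense()['tcp_rot'],degrees=True).as_matrix().round(3))
E
python3 -m jog '[[[0,0,0.04],[0,0,0],-1],[[0.01,0.02,0.08],[0,0,0],-1],[[0.03,0.05,0.1],[0,0,-0.05],-1],[[0.05,0.09,0.1],[0,0,-0.1],-1],[[0.07,0.13,0.1],[0,0,-0.15],-1]]'
```

```text
[[-0.     0.943  0.332]
 [ 0.001  0.332 -0.943]
 [-1.     0.    -0.001]]
time: 0.57
tool_pos: [266.1, -443.5, 341.4]
tcp_rot: [17.0, 89.8, -62.4]
ft_force: [1.0, 0.9, 0.3]
finger_gap: 25.2
```

```bash
python3 -m jog '[[[0.017,0.037,0],[0,0,-0.02],-1],[[0.034,0.074,0],[0,0,-0.04],-1],[[0.051,0.111,0],[0,0,-0.054],-1],[[0.068,0.148,0],[0,0,-0.054],-1],[[0.085,0.185,0],[0,0,-0.054],-1]]'; python3 -m jog '[[[0.017,0.035,-0.01],[0,0,0],-1],[[0.034,0.07,-0.02],[0,0,0],-1],[[0.051,0.105,-0.03],[0,0,0],-1],[[0.068,0.14,-0.04],[0,0,0],-1],[[0.07,0.14,-0.04],[0,0,0],-1]]'
cat > a.py <<'E'
from h import *
import sys
from scipy.spatial.transform import Rotation as Ro
n=sys.argv[1]
s=r.sense();print(s['time'],s['tool_pos'].round(1),s['ft_force'].round(1),Ro.from_euler('xyz',s['tcp_rot'],degrees=True).as_matrix().round(3).tolist())
import pickle
for cam in sys.argv[2:]:
    c=vision.camera_model(cam);pickle.dump(c,open(f'pics/{cam}{n}.pkl','wb'));snap(cam,f'{cam}{n}.png')
E
python3 a.py 1 wrist
```

```text
time: 0.98
tool_pos: [350.7, -256.8, 339.1]
tcp_rot: [101.0, 90.0, 18.7]
ft_force: [1.6, 0.4, -1.0]
finger_gap: -0.1
time: 1.4
tool_pos: [421.4, -112.6, 296.9]
tcp_rot: [-160.7, 89.8, 117.4]
ft_force: [-0.9, -0.6, 0.2]
finger_gap: -0.1
1.4 [ 421.4 -112.6  296.9] [-0.9 -0.6  0.2] [[-0.002, 0.99, 0.141], [0.004, 0.141, -0.99], [-1.0, -0.001, -0.004]]
```

View pics/wrist1.png

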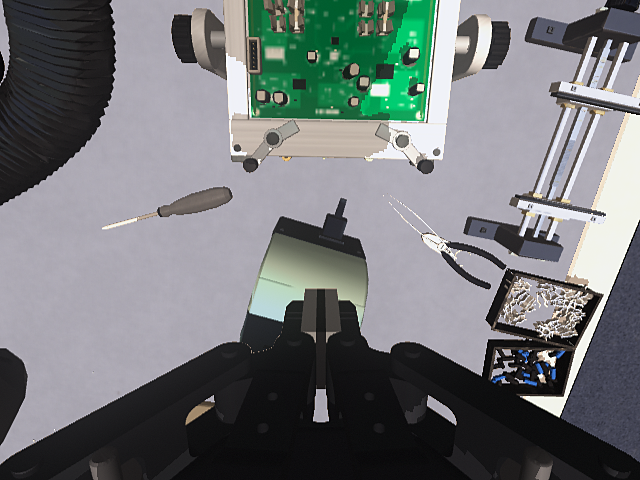

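Run:
```python
from h import *
import pickle
c=pickle.load(open('pics/wrist1.pkl','rb')); print({k:v for k,v in c.items() if k!='world_to_cam'})
for n,u,v,z in [('studL',250,165,147),('studR',426,166,147),('pivL',272,138,137),('pivR',402,139,137),('NL',231,158,131),('NR',446,159,131),('hose@100',113,100,100),('hose@250',113,100,250),('stationtop',345,200,100)]: print(n,ray(c,u,v,z).round(1))
a=np.radians(7.9); ex=np.array([np.cos(a),np.sin(a),0]); ey=np.array([-np.sin(a),np.cos(a),0])
pL=ray(c,272,138,137);pR=ray(c,402,139,137); d=pL-pR; print('yaw',np.degrees(np.arctan2(-d[0],d[1])),np.linalg.norm(d)); print('C',(pL+pR)/2+70*ex)
im=cv2.imread('pics/wrist1.png'); cv2.imwrite('pics/z.png',cv2.resize(im[90:190,200:480],(784,280),interpolation=cv2.INTER_CUBIC))
```

```text
{'fov_y': 66.14758963156575, 'cx': 320.4782754605604, 'cy': 239.72393727257878}
studL [459.7 -52.8 147. ]
studR [ 477.8 -185.8  147. ]
pivL [481.4 -66.1 137. ]
pivR [ 494.7 -165.8  137. ]
NL [461.1 -34.4 131. ]
NR [ 484.5 -205.   131. ]
hose@100 [491.8  75.3 100. ]
hose@250 [492.9  -5.4 250. ]
stationtop [ 434.8 -133.   100. ]
yaw 7.63656984602258 100.54443325073714
C [ 557.38027077 -106.33501385  137.        ]
```

View pics/z.png

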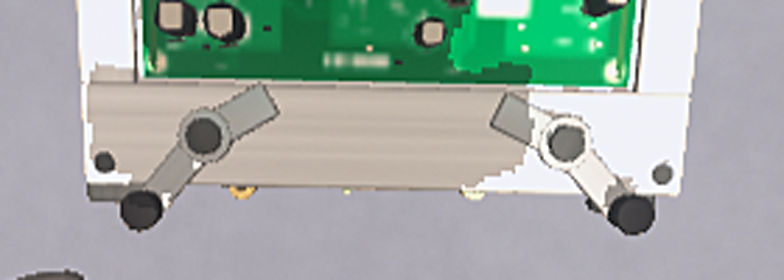

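Run:
```python
from h import *
c=vision.camera_model('scene'); d=vision.camera_model('side')
P=np.array([(250,100),(248,150),(262,180),(285,210),(310,240),(330,265),(342,295),(355,320),(375,340)],float)
t=np.linspace(0,len(P)-1,400); Q=np.c_[np.interp(t,range(len(P)),P[:,0]),np.interp(t,range(len(P)),P[:,1])]
for u,v in [(262,100),(255,160),(270,185),(290,215),(303,245),(302,275),(290,305),(272,340),(272,370)]:
    best=min(((np.min(np.linalg.norm(Q-proj(d,ray(c,u,v,z)),axis=1)),z) for z in range(-20,900,5)))
    print((u,v),best,ray(c,u,v,best[1]).round(),proj(d,ray(c,u,v,best[1])).round())
```

```text
(262, 100) (np.float64(0.305227852861833), 370) [702.  97. 370.] [250. 109.]
(255, 160) (np.float64(0.2569064056994201), 265) [659. 143. 265.] [255. 166.]
(270, 185) (np.float64(0.3509318857205212), 205) [642. 121. 205.] [269. 189.]
(290, 215) (np.float64(0.6733410266698594), 140) [603.  96. 140.] [290. 215.]
(303, 245) (np.float64(0.3658883432799446), 90) [553.  95.  90.] [308. 239.]
(302, 275) (np.float64(0.6146428524375861), 85) [476. 144.  85.] [326. 260.]
(290, 305) (np.float64(0.4185789359316153), 85) [414. 209.  85.] [337. 283.]
(272, 340) (np.float64(0.7791637268150251), 95) [346. 286.  95.] [349. 310.]
(272, 370) (np.float64(0.48945551486987066), 85) [294. 315.  85.] [367. 332.]
```

```bash
python3 -m jog '[[[0.014,0.03,-0.02],[0,0,0],-1],[[0.024,0.066,-0.04],[0,0,0],-1],[[0.027,0.086,-0.07],[0,0,0],-1],[[0.027,0.086,-0.095],[0,0,0],-1],[[0.027,0.086,-0.12],[0,0,0],-1]]';python3 -m jog '[[[0,0,-0.01],[0,0,0],-1],[[0,0,-0.02],[0,0,0],-1],[[0,0,-0.03],[0,0,0],-1],[[0,0,-0.033],[0,0,0],-1],[[0,0,-0.033],[0,0,0],-1]]'; python3 a.py 2 wrist scene
```

```text
time: 1.87
tool_pos: [447.4, -32.7, 178.2]
tcp_rot: [-11.3, 90.0, -93.5]
ft_force: [-0.4, 0.2, 0.2]
finger_gap: -0.1
time: 2.28
tool_pos: [447.5, -33.3, 146.3]
tcp_rot: [-99.1, 90.0, 178.5]
ft_force: [-0.6, 0.3, 1.3]
finger_gap: -0.2
2.2833 [447.5 -33.3 146.3] [-0.6  0.3  1.3] [[-0.0, 0.991, 0.133], [0.0, 0.133, -0.991], [-1.0, -0.0, -0.0]]
```

View pics/wrist2.png

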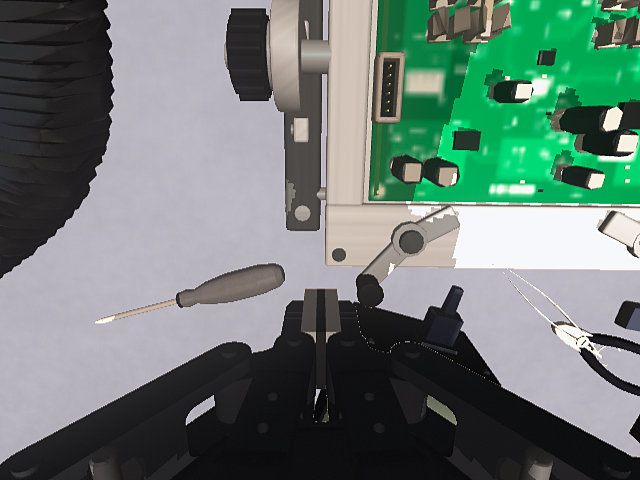

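Run:
```python
from h import *
import pickle
c=pickle.load(open('pics/wrist2.pkl','rb'))
ex=np.array([.991,.133,0]);ey=np.array([-.133,.991,0]);T=np.array([447.5,-33.3,146.3])
for dx in(-11,11):
  for dy in (-15,0,15):
    for dz in (-8,12): print(dx,dy,dz,proj(c,T+dx*ex+dy*ey+[0,0,dz]).round())
s=ray(c,369,287,147);p=ray(c,410,238,137);print('stud',s,'piv',p)
for n,q in(('stud',s),('piv',p)):
  e=q-T;print(n,e@ex,e@ey)
```

```text
-11 -15 -8 [353. 329.]
-11 -15 12 [358. 355.]
-11 0 -8 [319. 329.]
-11 0 12 [319. 355.]
-11 15 -8 [285. 329.]
-11 15 12 [280. 355.]
11 -15 -8 [355. 282.]
11 -15 12 [359. 304.]
11 0 -8 [319. 282.]
11 0 12 [319. 304.]
11 15 -8 [284. 282.]
11 15 12 [278. 304.]
stud [462.80050398 -51.353109   147.        ] piv [482.34514467 -66.31152586 137.        ]
stud 12.761735945750775 -19.92559805064447
piv 30.14100542449392 -37.34882637181842
```

```bash
python3 -m jog '[[[0,0.003,0],[0,0,0],-1],[[0.006,0.004,-0.002],[0,0,0],-1],[[0.006,0.004,-0.002],[0,0,0],-1],[[0.007,-0.003,-0.002],[0,0,0],-1],[[0.008,-0.010,-0.002],[0,0,0],-1]]';python3 -m jog '[[[0.0005,-0.004,0],[0,0,0],-1],[[0.001,-0.008,0],[0,0,0],-1],[[0.0015,-0.011,0],[0,0,0],-1],[[0.0015,-0.012,0],[0,0,0],-1],[[0.0015,-0.012,0],[0,0,0],-1]]'; python3 a.py 3 wrist
```

```text
time: 2.8
tool_pos: [455.1, -42.5, 144.1]
tcp_rot: [-130.8, 89.9, 147.0]
ft_force: [-2.2, 2.3, 0.6]
finger_gap: 0.1
time: 3.22
tool_pos: [457.1, -55.3, 144.3]
tcp_rot: [42.6, 90.0, -39.7]
ft_force: [-0.6, -0.0, -0.5]
finger_gap: 0.2
3.2167 [457.1 -55.3 144.3] [-0.6 -0.  -0.5] [[0.0, 0.991, 0.134], [-0.0, 0.134, -0.991], [-1.0, 0.0, 0.0]]
```

View pics/wrist3.png

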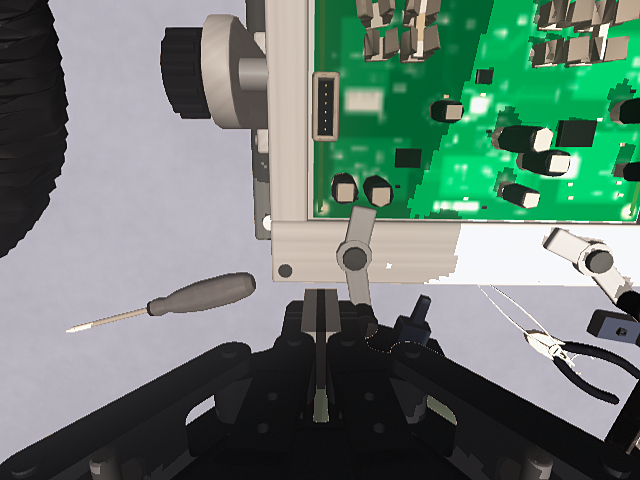

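The left stud is now near (372,325) and the nose at (363,210) is just over the edge. I'll carry on in small steps until the stop resists.

```bash
python3 -m jog '[[[0,-0.002,0],[0,0,0],-1],[[0.0005,-0.004,0],[0,0,0],-1],[[0.0005,-0.004,0],[0,0,0],-1]]'; python3 -m jog '[[[0,-0.002,0],[0,0,0],-1],[[0.0,-0.003,0],[0,0,0],-1],[[0.0,-0.003,0],[0,0,0],-1]]';  python3 a.py 4 wrist
```

```text
time: 3.52
tool_pos: [457.6, -58.9, 144.3]
tcp_rot: [49.4, 90.0, -32.9]
ft_force: [-0.3, 0.3, -0.2]
finger_gap: 0.2
time: 3.77
tool_pos: [457.6, -60.6, 144.3]
tcp_rot: [165.8, 89.9, 83.5]
ft_force: [1.2, 7.5, 1.2]
finger_gap: 0.3
3.7667 [457.6 -60.6 144.3] [1.2 7.5 1.2] [[0.0, 0.991, 0.135], [0.002, 0.135, -0.991], [-1.0, 0.001, -0.002]]
```

View pics/wrist4.png

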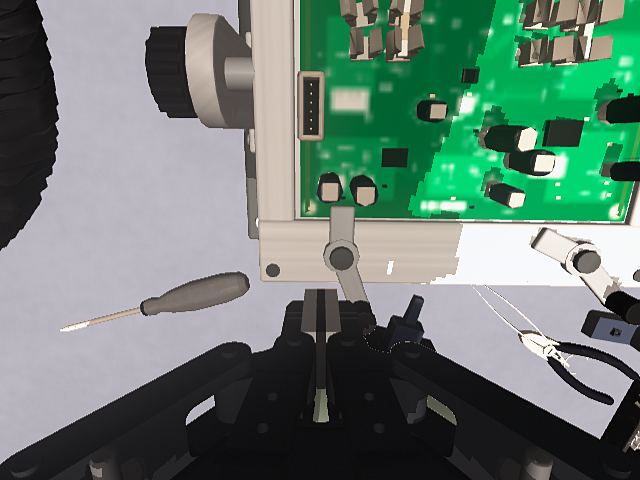

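```bash
python3 -m jog '[[[-0.001,0.006,0],[0,0,0],-1],[[-0.001,0.008,0.02],[0,0,0],-1],[[-0.001,0.008,0.04],[0,0,0],-1],[[0.003,-0.02,0.045],[0,0,0],-1],[[0.008,-0.055,0.045],[0,0,0],-1]]';python3 -m jog '[[[0.004,-0.035,0],[0,0,0],-1],[[0.008,-0.07,0],[0,0,0],-1],[[0.012,-0.092,0],[0,0,0],-1],[[0.012,-0.092,0],[0,0,0],-1],[[0.012,-0.092,0],[0,0,0],-1]]'; python3 a.py 5 wrist
```

```text
time: 4.23
tool_pos: [466.9, -116.2, 191.9]
tcp_rot: [64.6, 89.8, -17.5]
ft_force: [2.3, -0.0, -0.3]
finger_gap: -0.1
time: 4.65
tool_pos: [477.2, -209.7, 189.0]
tcp_rot: [-103.4, 90.0, 174.2]
ft_force: [-0.1, 0.6, -0.1]
finger_gap: -0.0
4.65 [ 477.2 -209.7  189. ] [-0.1  0.6 -0.1] [[-0.001, 0.991, 0.132], [0.0, 0.132, -0.991], [-1.0, -0.001, -0.0]]
```

View pics/wrist5.png

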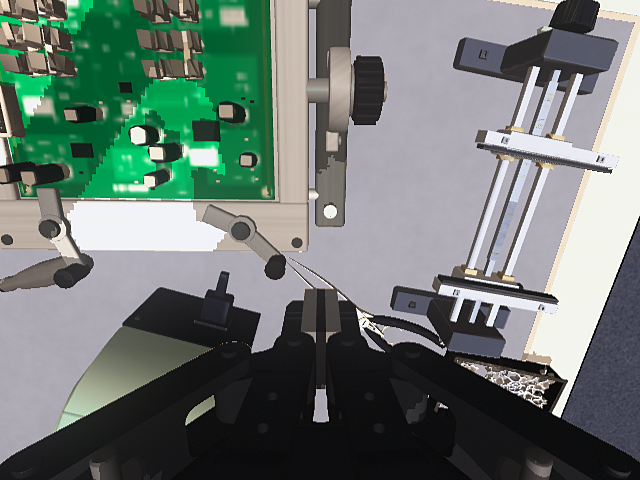

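Run:
```python
from h import *
import pickle
c=pickle.load(open('pics/wrist5.pkl','rb'))
ex=np.array([.991,.133,0]);ey=np.array([-.133,.991,0]);T=np.array([477.2,-209.7,189])
for n,u,v,z in(('studR',276,265,147),('pivR',241,229,137),('pivL',52,226,137),('studL',68,271,147)):
  q=ray(c,u,v,z);e=q-T;print(n,q.round(1),(e@ex).round(1),(e@ey).round(1))
```

```text
studR [ 480.1 -186.9  147. ] 5.9 22.2
pivR [ 493.9 -165.8  137. ] 22.4 41.3
pivL [482.5 -67.1 137. ] 24.2 140.7
studL [462.6 -80.5 147. ] 2.8 130.0
```

```bash
python3 -m jog '[[[0,-0.003,-0.015],[0,0,0],-1],[[0,-0.003,-0.03],[0,0,0],-1],[[0,-0.003,-0.045],[0,0,0],-1],[[0,0,-0.045],[0,0,0],-1],[[-0.001,0.007,-0.045],[0,0,0],-1]]';python3 -m jog '[[[-0.001,0.006,0],[0,0,0],-1],[[-0.002,0.012,0],[0,0,0],-1],[[-0.0025,0.017,0],[0,0,0],-1],[[-0.003,0.019,0],[0,0,0],-1],[[-0.003,0.019,0],[0,0,0],-1]]'; python3 a.py 6 wrist
```

```text
time: 5.12
tool_pos: [475.7, -200.8, 143.6]
tcp_rot: [-103.7, 89.9, 174.0]
ft_force: [-1.4, -3.4, 0.8]
finger_gap: -0.1
time: 5.53
tool_pos: [474.0, -182.0, 145.0]
tcp_rot: [75.4, 89.9, -6.8]
ft_force: [0.0, -0.1, -0.0]
finger_gap: 0.0
5.5333 [ 474. -182.  145.] [ 0.  -0.1 -0. ] [[0.001, 0.991, 0.135], [-0.0, 0.135, -0.991], [-1.0, 0.001, 0.0]]
```

View pics/wrist6.png

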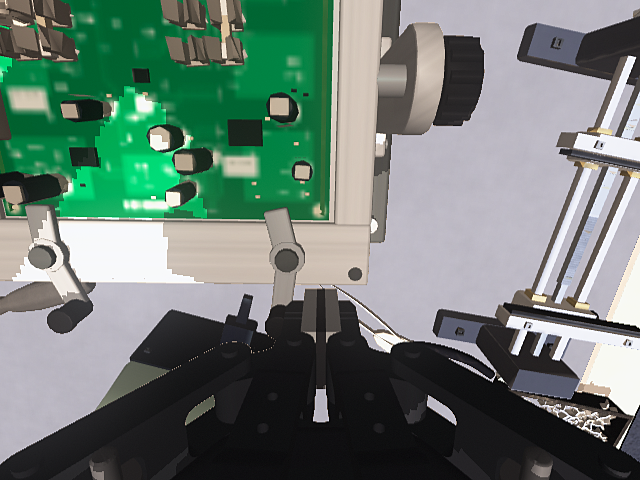

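The right clip needs a few more mm: its nose at (280,220) isn't square yet.

```bash
python3 -m jog '[[[0,0.002,0],[0,0,0],-1],[[-0.0005,0.0045,0],[0,0,0],-1],[[-0.0005,0.0045,0],[0,0,0],-1]]'; python3 -m jog '[[[0,0.002,0],[0,0,0],-1],[[0.0,0.003,0],[0,0,0],-1],[[0.0,0.003,0],[0,0,0],-1]]';  python3 a.py 7 wrist
```

```text
time: 5.83
tool_pos: [473.1, -178.1, 144.4]
tcp_rot: [102.2, 90.0, 19.9]
ft_force: [0.3, 0.4, 1.3]
finger_gap: 0.0
time: 6.08
tool_pos: [473.1, -176.0, 144.4]
tcp_rot: [4.9, 89.9, -77.4]
ft_force: [1.2, -5.4, -0.9]
finger_gap: -0.1
6.0833 [ 473.1 -176.   144.4] [ 1.2 -5.4 -0.9] [[0.0, 0.991, 0.134], [-0.002, 0.134, -0.991], [-1.0, 0.0, 0.002]]
```

View pics/wrist7.png

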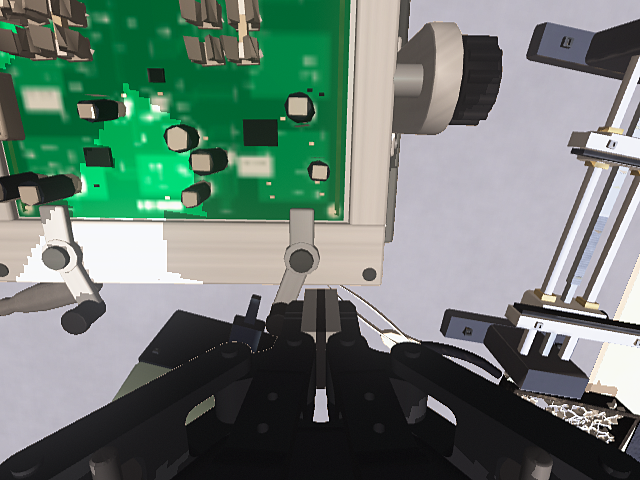

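```bash
python3 - <<'E'
from h import *
c=vision.camera_model('scene')
for p in [(10,290),(15,250),(520,70),(440,145)]: print(p,ray(c,300+p[0]/3.75,150+p[1]/3.75,0).round(), ray(c,300+p[0]/3.75,150+p[1]/3.75,250).round())
s=r.sense();print(s['joint_pos'].round(1))
W=np.array(vision.camera_model('wrist')['world_to_cam']);o=-W[:3,:3].T@W[:3,3];print(o-s['tool_pos'])
E
python3 -m jog '[[[0.001,-0.007,0],[0,0,0],-1],[[0.001,-0.008,0.03],[0,0,0],-1],[[0.001,-0.008,0.06],[0,0,0],-1],[[0.001,-0.008,0.1],[0,0,0],-1],[[0.001,0.015,0.12],[0,0,0],-1]]'; python3 a.py 8 wrist scene
```

```text
(10, 290) [708.   3.   0.] [427. 168. 250.]
(15, 250) [745. -23.   0.] [454. 150. 250.]
(520, 70) [ 735. -466.    0.] [ 447. -171.  250.]
(440, 145) [ 689. -349.    0.] [413. -87. 250.]
[-2.620e+01 -3.600e+00  1.067e+02 -1.000e-01  7.690e+01  5.610e+01]
[ 72.54797257   9.29214179 135.75818842]
time: 6.55
tool_pos: [474.8, -163.1, 268.5]
tcp_rot: [45.5, 89.8, -36.9]
ft_force: [1.3, -0.5, 0.8]
finger_gap: 0.0
6.55 [ 474.8 -163.1  268.5] [ 1.3 -0.5  0.8] [[0.003, 0.991, 0.132], [-0.003, 0.132, -0.991], [-1.0, 0.003, 0.003]]
```

View pics/wrist8.png

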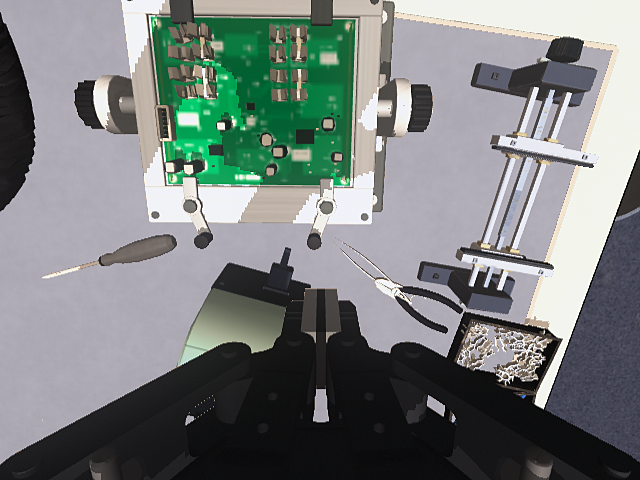

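View pics/scene8.png

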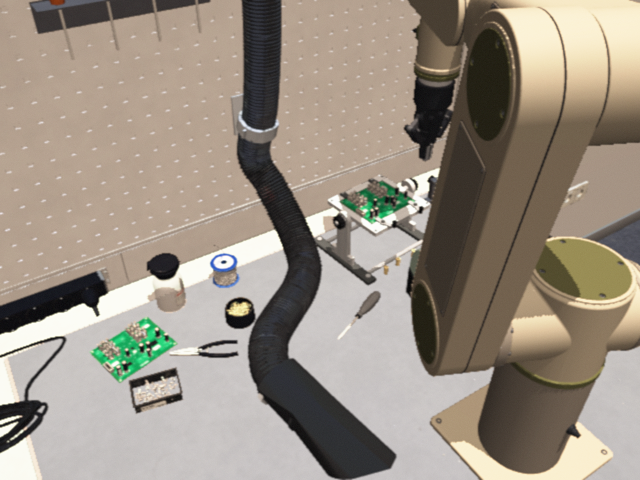

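```bash
python3 -m jog '[[[0.02,0.01,0.0],[0,0,0.12],-1],[[0.04,0.02,0],[0,0,0.24],-1],[[0.06,0.03,0],[0,0,0.36],-1],[[0.08,0.035,0],[0,0,0.48],-1],[[0.1,0.04,0],[0,0,0.60],-1]]';python3 -m jog '[[[0.01,0.005,0],[0,0,0.12],-1],[[0.02,0.01,0],[0,0,0.24],-1],[[0.03,0.015,0],[0,0,0.36],-1],[[0.04,0.02,0],[0,0,0.48],-1],[[0.05,0.02,0],[0,0,0.60],-1]]'; python3 -m jog '[[[0,0,-0.01],[0,0,0.12],-1],[[0,0,-0.02],[0,0,0.24],-1],[[0,0,-0.03],[0,0,0.37],-1],[[0,0,-0.03],[0,0,0.37],-1],[[0,0,-0.03],[0,0,0.37],-1]]'; python3 a.py 9 wrist scene side
```

```text
time: 7.07
tool_pos: [574.4, -119.7, 262.5]
tcp_rot: [-157.5, 89.9, 155.0]
ft_force: [-0.3, -0.1, -0.9]
finger_gap: -0.2
time: 7.48
tool_pos: [624.0, -99.4, 262.3]
tcp_rot: [165.1, 89.8, 151.9]
ft_force: [-0.4, 0.1, 0.1]
finger_gap: -0.1
time: 7.9
tool_pos: [623.0, -100.3, 232.2]
tcp_rot: [155.3, 89.8, 162.8]
ft_force: [0.8, 1.2, 0.9]
finger_gap: 0.2
7.9 [ 623.  -100.3  232.2] [0.8 1.2 0.9] [[-0.004, -0.13, 0.991], [0.001, 0.991, 0.13], [-1.0, 0.002, -0.003]]
```

View pics/wrist9.png

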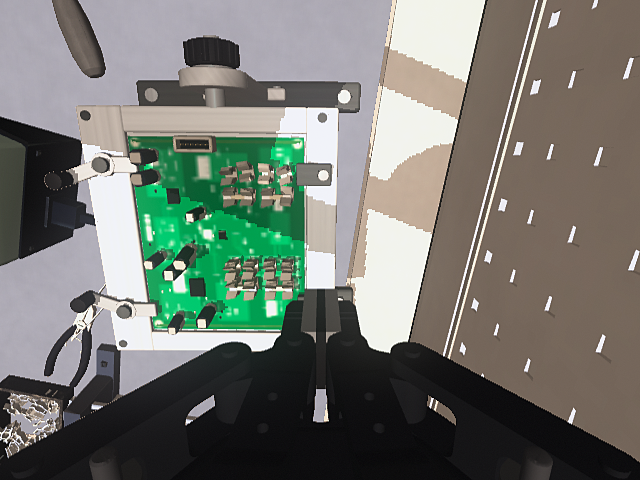

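View pics/side9.png

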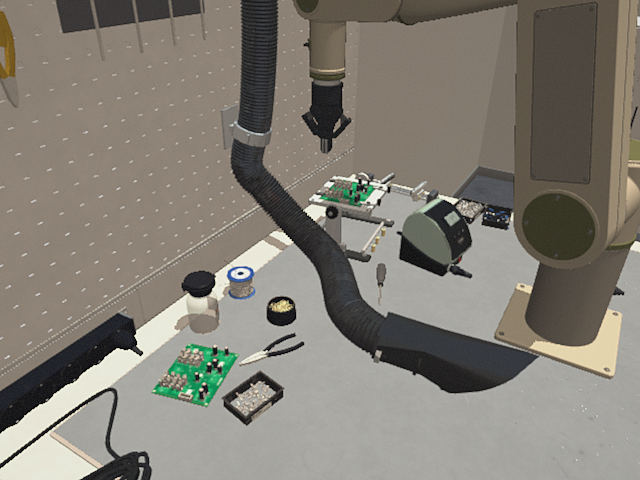

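Run:
```python
from h import *
import pickle
c=pickle.load(open('pics/wrist9.pkl','rb'))
a=np.radians(7.65);ex=np.array([np.cos(a),np.sin(a),0]);ey=np.array([-np.sin(a),np.cos(a),0]);C=np.array([557,-106.7,0])
for n,u,v,z in(('FL',338,107,131),('NL',78,107,131),('NR',116,349,131),('pivL',101,165,137),('pivR',124,311,137),('board far L',304,135,127),('lugL',322,174,137)):
  q=ray(c,u,v,z);e=q-C;print(n,q.round(1),(e@ex).round(1),(e@ey).round(1))
```

```text
FL [621.6 -14.1 131. ] 76.4 83.2
NL [465.  -34.5 131. ] -81.6 83.8
NR [ 483.1 -202.   131. ] -85.9 -84.6
pivL [481.  -66.9 137. ] -70.1 49.6
pivR [ 492.9 -166.2  137. ] -71.5 -50.4
board far L [602.9 -33.1 127. ] 55.3 66.9
lugL [617.2 -54.6 137. ] 66.6 43.7
```

```bash
python3 -m jog '[[[0.012,0.004,-0.02],[0,0,0],-1],[[0.012,0.004,-0.045],[0,0,0],-1],[[0.012,0.004,-0.065],[0,0,0],-1],[[0.012,0.004,-0.08],[0,0,0],-1],[[0.012,0.004,-0.086],[0,0,0],-1]]';python3 -m jog '[[[0,0,-0.003],[0,0,0],-1],[[0,0,-0.006],[0,0,0],-1],[[-0.0,0,-0.012],[0,0,0],-1],[[-0.001,0,-0.018],[0,0,0],-1]]'; python3 a.py 10 wrist
```

```text
time: 8.47
tool_pos: [634.8, -96.0, 145.7]
tcp_rot: [158.4, 89.8, 165.9]
ft_force: [-0.8, -0.7, -0.2]
finger_gap: 0.1
time: 8.8
tool_pos: [636.8, -96.6, 132.3]
tcp_rot: [-18.9, 89.7, -11.2]
ft_force: [3.2, -1.4, 2.3]
finger_gap: 0.2
8.8 [636.8 -96.6 132.3] [ 3.2 -1.4  2.3] [[0.005, -0.133, 0.991], [-0.001, 0.991, 0.133], [-1.0, -0.002, 0.004]]
```

View pics/wrist10.png

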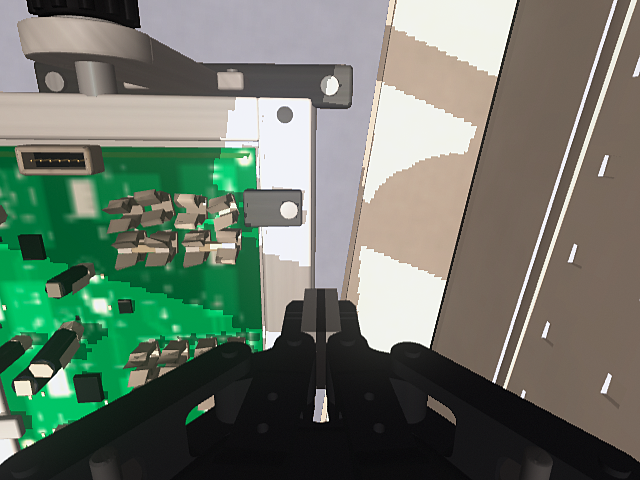

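```bash
python3 -m jog '[[[-0.001,0,-0.005],[0,0,0],-1],[[-0.003,0,-0.011],[0,0,0],-1],[[-0.004,-0.0005,-0.017],[0,0,0],-1],[[-0.006,-0.001,-0.023],[0,0,0],-1],[[-0.008,-0.001,-0.028],[0,0,0],-1]]';python3 -m jog '[[[-0.002,0,-0.004],[0,0,0],-1],[[-0.004,0,-0.008],[0,0,0],-1],[[-0.007,-0.001,-0.012],[0,0,0],-1],[[-0.009,-0.001,-0.015],[0,0,0],-1]]'; python3 a.py 11 wrist side
```

```text
time: 9.27
tool_pos: [626.6, -97.3, 101.3]
tcp_rot: [161.3, 90.0, 169.0]
ft_force: [2.5, -0.8, 1.2]
finger_gap: -0.0
time: 9.6
tool_pos: [617.2, -98.2, 86.5]
tcp_rot: [153.4, 89.9, 161.1]
ft_force: [0.2, 0.2, 1.9]
finger_gap: -0.2
9.6 [617.2 -98.2  86.5] [0.2 0.2 1.9] [[-0.001, -0.134, 0.991], [0.0, 0.991, 0.134], [-1.0, 0.001, -0.001]]
```

View pics/wrist11.png

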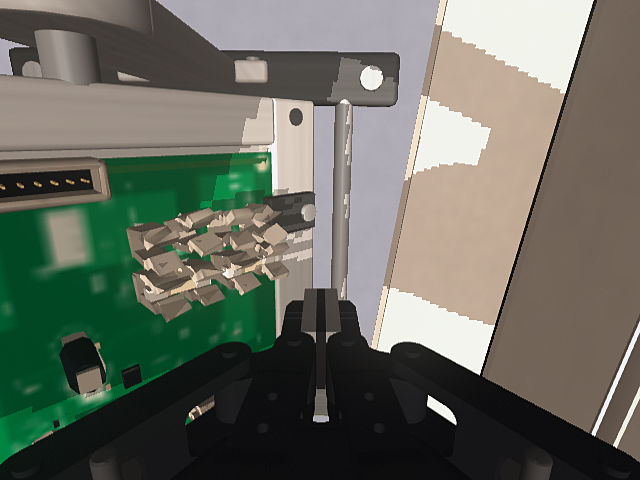

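View pics/side11.png

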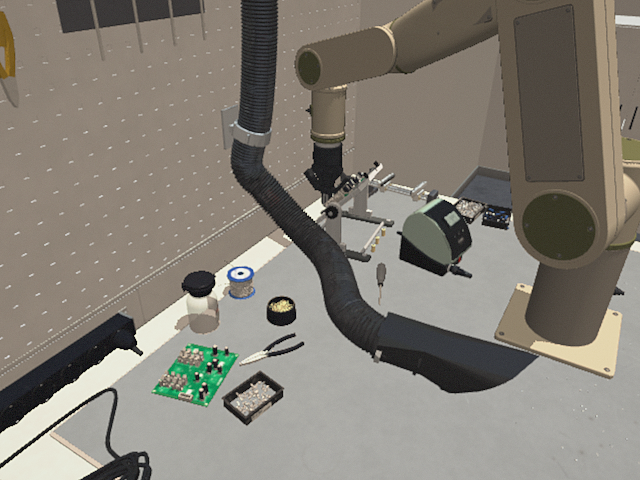

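```bash
python3 -m jog '[[[0.003,0,0.03],[0,0,0],-1],[[0.003,0,0.065],[0,0,0],-1],[[0.003,0,0.1],[0,0,0],-1],[[0,0,0.135],[0,0,0],-1],[[0,0,0.165],[0,0,0],-1]]';python3 -m jog '[[[-0.03,-0.004,0],[0,0,0],-1],[[-0.065,-0.008,0],[0,0,0],-1],[[-0.1,-0.013,0],[0,0,0],-1],[[-0.135,-0.018,0],[0,0,0],-1],[[-0.150,-0.020,0],[0,0,0],-1]]'; python3 a.py 12 wrist side
```

```text
time: 10.12
tool_pos: [617.5, -98.2, 254.5]
tcp_rot: [-99.4, 90.0, -91.7]
ft_force: [0.5, -0.1, 0.1]
finger_gap: -0.4
time: 10.53
tool_pos: [464.3, -118.3, 251.4]
tcp_rot: [168.0, 89.8, 175.7]
ft_force: [-0.6, 0.4, -0.1]
finger_gap: -0.3
10.5333 [ 464.3 -118.3  251.4] [-0.6  0.4 -0.1] [[-0.003, -0.133, 0.991], [0.0, 0.991, 0.133], [-1.0, 0.001, -0.003]]
```

View pics/wrist12.png

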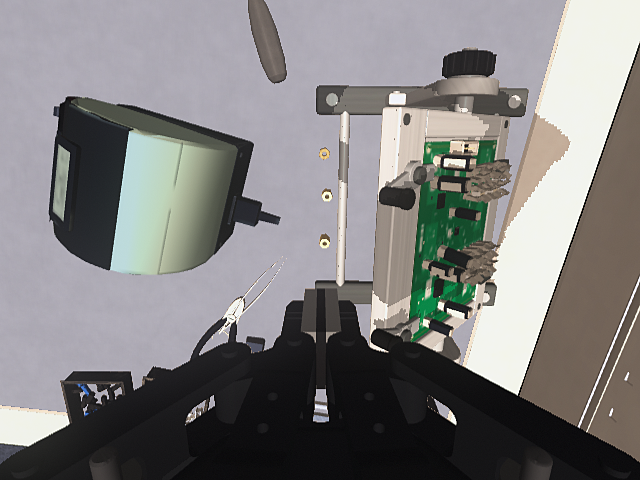

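View pics/side12.png

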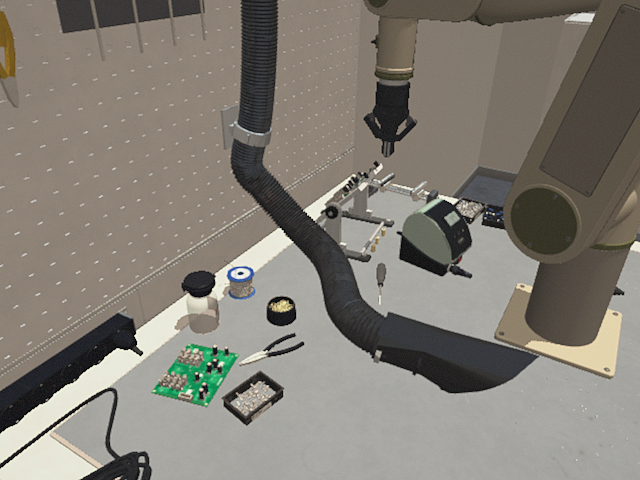

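```bash
python3 -m jog '[[[0,0,-0.025],[0,0,0],-1],[[0,0,-0.05],[0,0,0],-1],[[0,0,-0.07],[0,0,0],-1],[[0.004,0,-0.077],[0,0,0],-1],[[0.010,0.001,-0.077],[0,0,0],-1]]';python3 -m jog '[[[0.005,0.001,0],[0,0,0],-1],[[0.010,0.001,0],[0,0,0],-1],[[0.015,0.002,0.003],[0,0,0],-1],[[0.020,0.003,0.007],[0,0,0],-1]]'; python3 a.py 13 wrist side
```

```text
time: 11.05
tool_pos: [476.9, -116.7, 172.8]
tcp_rot: [152.8, 89.7, 160.5]
ft_force: [-0.4, 0.1, 0.6]
finger_gap: -0.2
time: 11.38
tool_pos: [499.2, -114.8, 184.4]
tcp_rot: [-62.7, 89.9, -55.0]
ft_force: [-1.3, -1.7, -0.6]
finger_gap: -0.1
11.3833 [ 499.2 -114.8  184.4] [-1.3 -1.7 -0.6] [[0.001, -0.133, 0.991], [-0.001, 0.991, 0.133], [-1.0, -0.002, 0.001]]
```

View pics/wrist13.png

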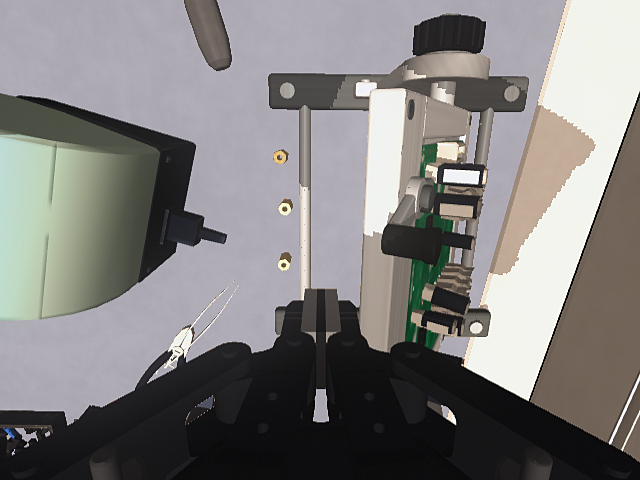

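View pics/side13.png

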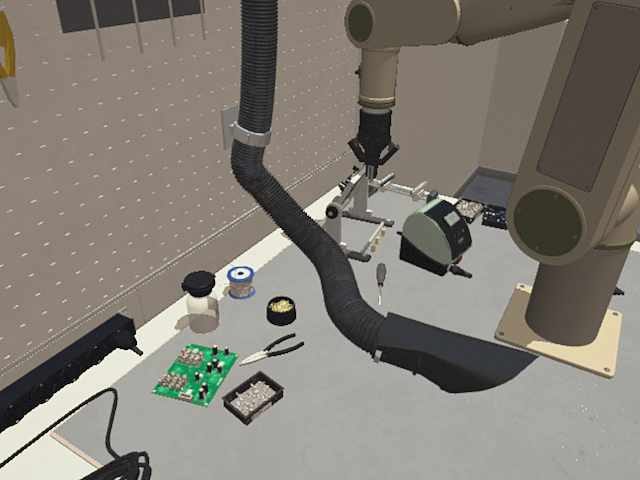

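```bash
python3 -m jog '[[[0.006,0.001,0.002],[0,0,0],-1],[[0.012,0.002,0.004],[0,0,0],-1],[[0.018,0.0025,0.007],[0,0,0],-1],[[0.024,0.003,0.008],[0,0,0],-1],[[0.030,0.004,0.009],[0,0,0],-1]]'; python3 -m jog '[[[0.005,0.001,0],[0,0,0],-1],[[0.010,0.001,0],[0,0,0],-1]]';python3 a.py 14 wrist side
```

```text
time: 11.9
tool_pos: [528.8, -110.2, 191.6]
tcp_rot: [-12.4, 90.0, -4.7]
ft_force: [-2.4, -1.6, 1.9]
finger_gap: 0.2
time: 12.07
tool_pos: [538.6, -109.0, 191.2]
tcp_rot: [88.4, 90.0, 96.1]
ft_force: [-1.9, 0.7, 1.3]
finger_gap: -0.1
12.0667 [ 538.6 -109.   191.2] [-1.9  0.7  1.3] [[-0.0, -0.134, 0.991], [0.0, 0.991, 0.134], [-1.0, 0.0, 0.0]]
```

View pics/wrist14.png

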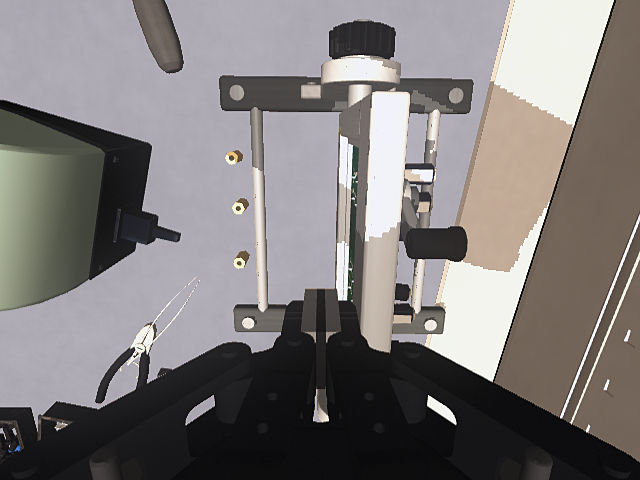

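```bash
python3 -m jog '[[[-0.001,0,0.006],[0,0,0],-1],[[-0.001,0,0.011],[0,0,0],-1],[[0.005,0.0005,0.011],[0,0,0],-1],[[0.011,0.0015,0.011],[0,0,0],-1],[[0.018,0.0025,0.011],[0,0,0],-1]]'; python3 -m jog '[[[0.006,0.001,-0.001],[0,0,0],-1],[[0.012,0.002,-0.003],[0,0,0],-1],[[0.017,0.0025,-0.005],[0,0,0],-1]]';python3 a.py 15 wrist side
```

```text
time: 12.58
tool_pos: [556.5, -107.0, 202.6]
tcp_rot: [-59.2, 90.0, -51.5]
ft_force: [-1.9, -1.3, -0.5]
finger_gap: -0.1
time: 12.83
tool_pos: [573.9, -104.0, 197.1]
tcp_rot: [24.7, 90.0, 32.3]
ft_force: [-1.0, -0.4, 3.7]
finger_gap: 0.1
12.8333 [ 573.9 -104.   197.1] [-1.  -0.4  3.7] [[0.0, -0.134, 0.991], [0.0, 0.991, 0.134], [-1.0, 0.0, 0.0]]
```

View pics/wrist15.png

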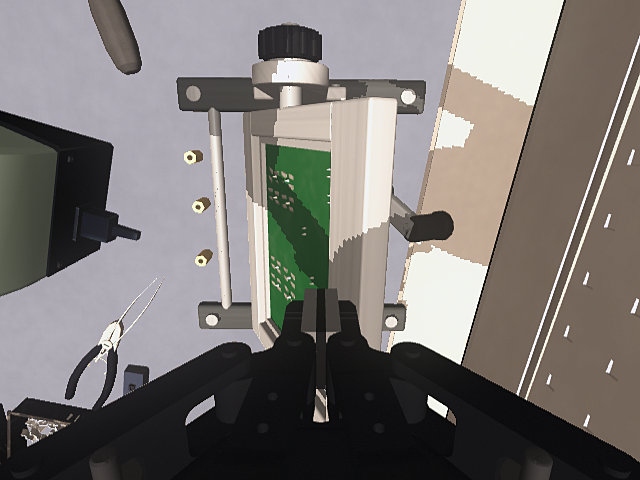

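View pics/side15.png

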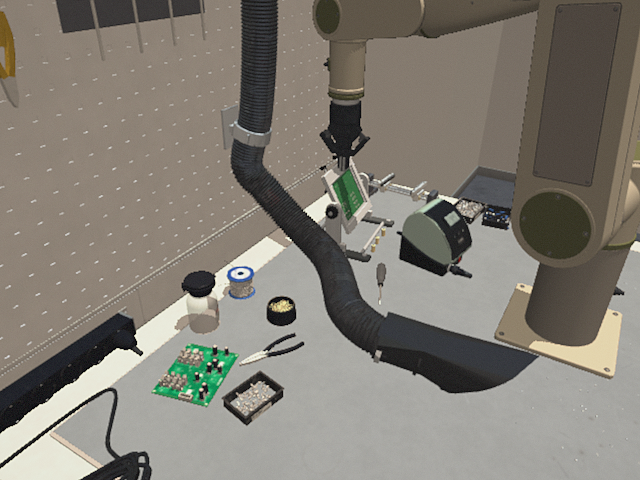

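```bash
python3 -m jog '[[[0.005,0.0005,-0.003],[0,0,0],-1],[[0.010,0.001,-0.006],[0,0,0],-1],[[0.015,0.002,-0.010],[0,0,0],-1],[[0.020,0.0025,-0.014],[0,0,0],-1],[[0.025,0.003,-0.019],[0,0,0],-1]]'; python3 -m jog '[[[0.005,0.001,-0.005],[0,0,0],-1],[[0.010,0.0015,-0.010],[0,0,0],-1],[[0.015,0.002,-0.016],[0,0,0],-1],[[0.019,0.0025,-0.021],[0,0,0],-1]]';python3 a.py 16 wrist side
```

```text
time: 13.35
tool_pos: [598.9, -101.1, 178.3]
tcp_rot: [-8.6, 89.9, -0.9]
ft_force: [-0.5, 0.9, 3.9]
finger_gap: 0.2
time: 13.68
tool_pos: [617.0, -98.6, 155.9]
tcp_rot: [160.4, 89.9, 168.1]
ft_force: [-2.3, -0.3, 2.1]
finger_gap: -0.2
13.6833 [617.  -98.6 155.9] [-2.3 -0.3  2.1] [[-0.002, -0.134, 0.991], [0.0, 0.991, 0.134], [-1.0, 0.001, -0.001]]
```

View pics/wrist16.png

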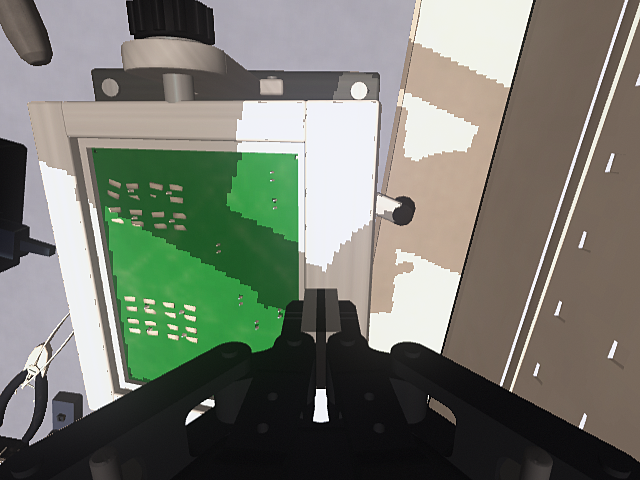

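```bash
python3 -m jog '[[[0.003,0.0005,-0.005],[0,0,0],-1],[[0.006,0.001,-0.010],[0,0,0],-1],[[0.008,0.001,-0.014],[0,0,0],-1],[[0.009,0.001,-0.016],[0,0,0],-1],[[0.009,0.001,-0.017],[0,0,0],-1]]'; python3 -m jog '[[[0,0,-0.0005],[0,0,0],-1],[[0,0,-0.001],[0,0,0],-1],[[0,0,-0.001],[0,0,0],-1]]'
```

```text
time: 14.2
tool_pos: [626.1, -97.7, 139.8]
tcp_rot: [133.1, 90.0, 140.8]
ft_force: [0.2, -0.7, 2.4]
finger_gap: 0.1
time: 14.45
tool_pos: [626.1, -97.7, 139.4]
tcp_rot: [1.2, 90.0, 8.9]
ft_force: [-0.3, 0.2, 0.1]
finger_gap: -0.0
```

```bash
for i in 1 2; do python3 -m jog '[[[0,0,-0.001],[0,0,0],-1],[[0,0,-0.0015],[0,0,0],-1],[[0,0,-0.0015],[0,0,0],-1]]' | egrep 'pos|force'; done
```

```text
tool_pos: [626.2, -97.7, 139.1]
ft_force: [-4.1, 1.1, 8.1]
tool_pos: [626.3, -97.7, 139.0]
ft_force: [-8.9, 2.1, 16.3]
```

At the stop: z no longer changes and the force is rising. I'll back off and check.

```bash
python3 -m jog '[[[0,0,0.005],[0,0,0],-1],[[0,0,0.03],[0,0,0],-1],[[0,0,0.06],[0,0,0],-1],[[-0.02,0,0.09],[0,0,0],-1],[[-0.05,0,0.12],[0,0,0],-1]]';python3 -m jog '[[[-0.03,-0.01,0.03],[0,0,0],-1],[[-0.06,-0.03,0.05],[0,0,0],-1],[[-0.09,-0.05,0.05],[0,0,0],-1],[[-0.11,-0.07,0.05],[0,0,0],-1],[[-0.11,-0.07,0.05],[0,0,0],-1]]'; python3 a.py 17 wrist side scene
```

```text
time: 15.37
tool_pos: [576.9, -97.8, 256.4]
tcp_rot: [-6.3, 90.0, 1.4]
ft_force: [0.6, -1.2, 0.6]
finger_gap: -0.1
time: 15.78
tool_pos: [464.0, -170.8, 307.0]
tcp_rot: [-74.9, 89.8, -67.4]
ft_force: [-1.3, 0.0, -0.5]
finger_gap: -0.0
15.7833 [ 464.  -170.8  307. ] [-1.3  0.  -0.5] [[0.001, -0.131, 0.991], [-0.003, 0.991, 0.131], [-1.0, -0.003, 0.001]]
```

View pics/wrist17.png

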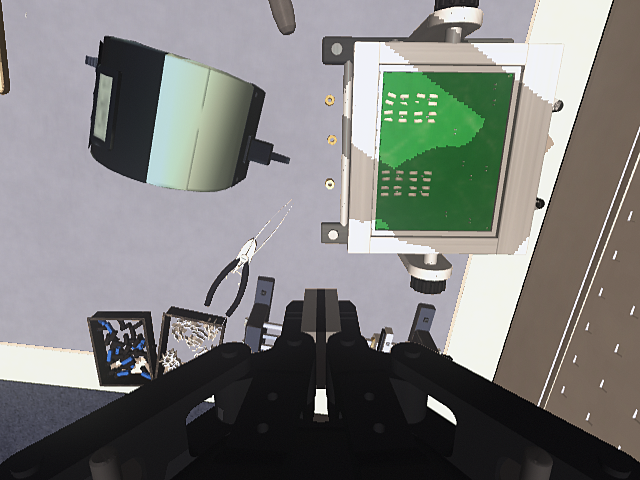

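Run:
```python
from h import *
a=cv2.imread('pics/scene17.png')[160:310,300:480]; b=cv2.imread('pics/side17.png')[150:290,290:490]
a=cv2.resize(a,(400,333),interpolation=cv2.INTER_CUBIC);b=cv2.resize(b,(400,333),interpolation=cv2.INTER_CUBIC)
cv2.imwrite('pics/ab17.png',np.hstack([a,b]))
```

```text
(no output)
```

View pics/ab17.png

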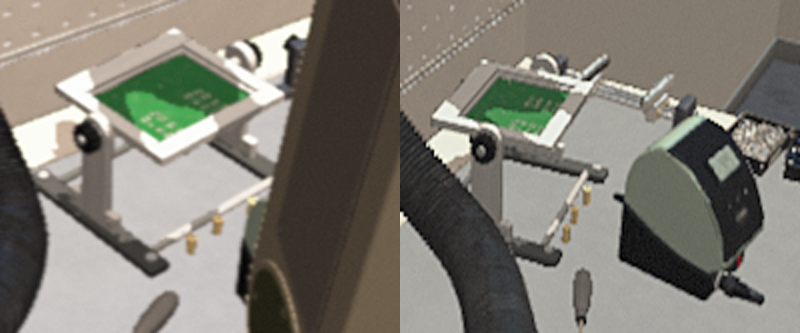

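```bash
python3 - <<'E'
from h import *
import pickle
c=pickle.load(open('pics/wrist17.pkl','rb'))
a=np.radians(7.65);ex=np.array([np.cos(a),np.sin(a),0]);ey=np.array([-np.sin(a),np.cos(a),0]);C=np.array([557,-106.7,0])
for t in(176,178,180):
  w=np.radians(t)
  for n,x,y in(('farL',-84,85),('farR',-84,-85),('nearL',76,85),('nearR',76,-85)):
    X=x*np.cos(w)-6*np.sin(w);Z=125-x*np.sin(w)-6*np.cos(w);print(t,n,proj(c,C+X*ex+y*ey+[0,0,Z]).round(1))
# stud tips under the rail
print('studs', [proj(c,C+94*ex+y*ey+[0,0,111]).round() for y in(41,-41)])
print(r.sense()['time'])
E
python3 - <<'E'
import cv2
im=cv2.imread('pics/wrist17.png')[25:265,310:580];cv2.imwrite('pics/z17.png',cv2.resize(im,(675,600),interpolation=cv2.INTER_CUBIC))
E
```

```text
176 farL [567.9  38.4]
176 farR [530.7 254.4]
176 nearL [352.1  42.4]
176 nearR [348.  250.9]
178 farL [565.9  39.3]
178 farR [529.3 253.3]
178 nearL [352.4  41.7]
178 nearR [348.3 251.9]
180 farL [563.8  40.2]
180 farR [527.8 252.3]
180 nearL [352.9  40.9]
180 nearR [348.7 252.8]
studs [array([551., 103.]), array([535., 199.])]
15.9333
```

View pics/z17.png

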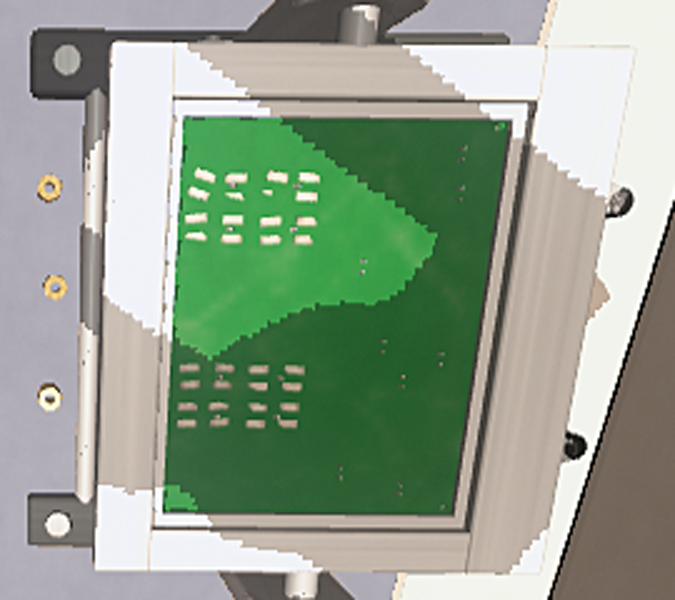

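```bash
python3 -c "
from bench import order,r
print(order.hand_in())"
```

```text
the job is handed in; nothing more can be done
None
```

The frame now lies level against its stop with the solder side up and the board still in it, and I have handed the job in at about 16 s.

- **Clips:** I pushed both swing clips home with the closed fingertips before turning anything. The left stopped at 7.5 N and the right at 5.4 N, against about 1 N to move them.
- **Turning:** I pushed the far rail down to about 47°, then pushed the front rail up, over and down to the stop. At the stop the height stopped changing at 139 mm and the force reached about 16 N up, with 9 N sideways.
- **Last checks:** The corners in the last wrist picture matched the 180° projection to within about 3 pixels. Both studs showed under the far edge, near where home puts them. The board filled its pocket, and the three spacers stood in place. The gripper was well clear, with no contact force.
- **Not checked:** I compared the spacers and the screwdriver by eye only. I did not check the spool, tip cleaner, pliers or bottle in the final pictures, but the arm did not go near them.
- **Disagreement:** My first estimate of the stand's position from the scene and side cameras was about 6 mm off the wrist camera's. I used the wrist camera's, and later pictures agreed with it.

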